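# Turn washed vials over into the sampler rack

### The arm

A 6-joint arm with a two-finger parallel gripper is mounted at the origin on the work surface. World frame = base frame: x ahead of the robot, y to its left, z up, the work surface at z = 0. Lengths are in mm, angles in rad, forces in N, time in s.
With the tool pointing down it reaches from about 300 to 775 mm from the base axis. Payload 14.6 kg.
Tool frame: the origin (TCP) lies on the centre line of the jaws, within the pads' length; the fingertips stand 8 mm ahead of it and the grasp point (between the pads) lies 11 mm behind it; z points along the fingers, y is the direction in which the jaws open and shut (so a half turn about z gives the same grasp; the last joint's range is limited). The gripper opens to 94 mm and grips with 3 to 60 N. Pads are 16 mm wide; open, the fingers measure 119 mm over their backs; the gripper's body (75 mm by 177 mm) begins 78 mm behind the grasp point.
Start: joints at [-0.067, 0.3, 1.521, -0, 1.321, -0.067], TCP at [549.99, -0.002, 213.446] pointing down, gripper open.
Joint ranges: [-3.03, 3.03], [-0.79, 2.21], [0.23, 2.52], [-1.04, 4.18], [0, 3.07], [-2.55, 2.55]. Speed limits (rad/s): [2.22, 2.22, 2.57, 3.14, 3.14, 3.14].

### API

Orientations are given as [roll, pitch, yaw] about the fixed x, y, z axes, in that order (R = Rz(yaw) Ry(pitch) Rx(roll)).
In Python, from cell import read_state, cams, manip gives the robot as it stands.
- The arm moves only by the shell command python3 -m handwheel 'ROWS' [OPENING] [FORCE]. ROWS is JSON, a list of rows, each a list of 4 numbers: the shift along the tool's x, y, z in m, then the turn about the tool's z in degrees. In form: [[dx, dy, dz, turn], ...]. A call has 1 to 5 rows; each row is the pose to reach, as a shift and turn from the pose measured when the call began, along the tool's axes at that moment; what a row does not reach only later rows make up. A row lasts 1/8 s, in which the tool goes at most 62.5 mm and 10.7 degrees, less where a joint would pass 70% of its speed; a pose out of reach is approached as far as the arm can. A call with a gripper value outside its range is refused whole. OPENING is the closure, from 0 (fully open) to 1 (shut), set as the call begins (- or left out, the last holds). The fingers move at their own pace and stop on an object; FORCE is the grip in N (left out, the last holds). Time passes only in rows, so rows that repeat a pose let the fingers close. It gives the time, the measured TCP pose, the force and the opening at its end, in the units of the state.
- read_state(): the state, without advancing time (a new reading comes with each control period).
- cams.camera(name): name is "scene" or "side" or "wrist"; returns the picture (400x640x3 uint8, red, green, blue); there is no depth.
- cams.get_calibration(name): a dict with "vertical_fov" (degrees; the focal length in pixels is half the picture's height over the tangent of half this angle, whatever the lens; pixels are square), "cx", "cy" (the principal point, pixels), "R" (3x3) and "t" (3): a world point X has camera coordinates R X + t. Camera axes: x right, y down, z forward; pixel columns grow to the right and rows downward; lengths in mm; the calibration is good to about 2 mm. A picture is of the moment at which its call begins: read the wrist's pose just before it. get_calibration takes no time and is no camera call; for the wrist camera it gives the pose at the moment of the call.
- manip.sign_off(): hands the job in, once; it reports no verdict.
The state is a dict: "clock": time; "joints": joint angles; "qd": joint speeds; "effort": joint torques, N m; "eef_pos": TCP position; "eef_rot": TCP orientation; "wrist_force": force on the tool from outside, world axes, zero at the start; "moment": the same for the moment, N m; "finger_gap": finger opening in mm.
Only numpy, scipy, OpenCV 4.12 (cv2) and the standard library are available. Lean on these libraries where they do the work, as an engineer would, in place of code of your own. Each camera call takes 0.05 s, during which the arm holds its last target. There are 200 camera calls.

### The job

The six washed vials have dried mouth down in the draining rack. Set the empty sampler rack mouth down over them so that the two racks meet rim to rim, turn the closed pair over as one and set it down so that the draining rack is on top, then lift the draining rack off and put it down flat on the rubber mat. Finally stand the rack, with all six vials mouth up in it, fully down in the bay of the sampler; handle the glass gently, spill no vial, and leave the other things on the bench where they are.

Things in the scene. Friction and masses are not known exactly. Their poses are not given: they have to be found in the camera images.
- drain_rack: draining rack: white plastic block 61 (x) by 42 (y) by 26 mm high, 3 mm floor with drain holes, 3 by 2 square cells 17 mm wide, 23 mm deep, pitch 19.5 mm; plain flat side walls, about 60 g. Origin at the centre of its underside, z towards its open mouth. At the start mouth up on the mat with the six vials mouth down in it, their bases 22 mm above its rim
- drain_rim (a point): centre of the draining rack's open rim, 26 mm along its z from its origin
- sample_rack: sampler rack, empty: same block, size, cells and mass, without drain holes. Origin at the centre of its underside, z towards its open mouth; at the start mouth down on the mat, z down, origin 26 mm above the mat
- rack_rim (a point): centre of the sampler rack's open rim, 26 mm along its z. Rim to rim, long sides parallel, the two racks make a 61 x 42 x 52 mm block round the vials (1 mm play). Nothing latches them: a grip across the 42 mm width on both racks' walls at once, or gravity, keeps them together. The block stands steady on any face, also its 52 x 42 mm end
- mat: fixed dark ribbed rubber draining mat, 270 x 270 mm, 4 mm thick, flat on the bench; origin at the centre of its underside, x and y along its edges
- sampler: fixed sampler unit: low white housing 200 mm (x) by 170 mm (y) with a black stage on top, 44 mm above the bench; at its back edge (x = 78 mm) a mast (y = 55 mm) with a probe arm parked along y, top 141 mm above the bench, and a small wash cup under its needle (y = -30 mm); origin at the centre of its underside, x pointing to the back
- bay (a point): centre of the sampler's single rack bay, on the stage surface 44 mm above the bench: a place 67 mm (along x of the sampler) by 48 mm (along y) marked by four aluminium corner angles 8 mm high, their legs 11 mm long; the rack goes in with its long side along the sampler's x, either end first, 3 mm of play all round
- tip_box: bystander: grey pipette-tip box with clear lid, 118 x 85 x 67 mm; origin at the centre of its underside
- reagent_bottle: bystander: small white bottle, 48 mm across, 85 mm tall; origin at the centre of its underside
- timer: bystander: flat white lab timer, 65 x 65 x 18 mm; origin at the centre of its underside
- vial1: amber glass vial, 14.7 mm across, 45 mm long, neck 12.8 mm across over the last 8 mm, base edge rounded 2 mm, about 12 g; origin at the centre of its base (outer face), z axis from base to mouth; at the start mouth down in the draining rack, so z points down and the base is uppermost
- vial2: another vial, just like vial1
- vial3: another vial, just like vial1
- vial4: another vial, just like vial1
- vial5: another vial, just like vial1
- vial6: another vial, just like vial1
Things that resemble listed ones, but are neither listed nor needed, are in the scene too. What is shaped like the sample_rack but blue is not meant. What is shaped like the drain_rack but yellow is not meant.

How it is judged (in metres and radians):
On the way, in this order (a step that is already met when the one before it is completed fails the run):
1. the empty rack sits mouth-down over the vials, rim to rim on the draining rack, which still stands on its base (distance between rack_rim and drain_rim below 0.005 m and angle between sample_rack's own z axis and vertical above 3 rad and angle between drain_rack's own z axis and vertical below 0.12 rad), for 0.2 s.
2. the closed pair has been turned over as one: the rack below, standing on its base, the draining rack upside down on top, rim to rim, set down and at rest (distance between rack_rim and drain_rim below 0.006 m and angle between sample_rack's own z axis and vertical below 0.12 rad and angle between drain_rack's own z axis and vertical above 3 rad and height (world z) of sample_rack below 0.052 m and linear speed of sample_rack below 0.02 m/s), for 0.2 s.
3. the draining rack has been lifted off and put down on the mat, leaving all six vials standing mouth up in the rack (angle between each of vial1, vial2, vial3, vial4, vial5, vial6's own z axis and vertical below 0.2 rad and distance between each of vial1, vial2, vial3, vial4, vial5, vial6 and sample_rack below 0.03 m and x of drain_rack in the frame of mat between -0.125 and 0.125 m and y of drain_rack in the frame of mat between -0.125 and 0.125 m and height (world z) of drain_rack below 0.036 m and (angle between drain_rack's own z axis and vertical below 0.1 rad or angle between drain_rack's own z axis and vertical above 3.04 rad) and horizontal distance between drain_rack and sample_rack above 0.045 m), for 0.2 s.
At the end, for the whole second after the job is handed in: Rack at rest in the bay: centre within 5 mm, at most 3 mm high, level within 0.06 rad, long side along the sampler's x within 0.12 rad; six vials in it mouth up (tilt under 0.2 rad); draining rack at rest flat on the mat, either way up, centre within 125 mm of the mat's centre along its x and y (angle between each of vial1, vial2, vial3, vial4, vial5, vial6's own z axis and vertical below 0.2 rad and distance between each of vial1, vial2, vial3, vial4, vial5, vial6 and sample_rack below 0.03 m and x of drain_rack in the frame of mat between -0.125 and 0.125 m and y of drain_rack in the frame of mat between -0.125 and 0.125 m and height (world z) of drain_rack below 0.036 m and (angle between drain_rack's own z axis and vertical below 0.1 rad or angle between drain_rack's own z axis and vertical above 3.04 rad) and horizontal distance between sample_rack and bay below 0.005 m and z of sample_rack in the frame of bay below 0.003 m and angle between sample_rack's own z axis and vertical below 0.06 rad and angle between the x axis of sample_rack and the x axis of bay, either way round below 0.12 rad and linear speed of each of sample_rack, drain_rack below 0.02 m/s); the robot touches nothing.
It fails at once if a bystander (tip box, reagent bottle or timer) is moved by more than 20 mm (distance of any of tip_box, reagent_bottle, timer from where it was at the start of the episode above 0.02 m).
It fails at once if a vial is out of both racks (its base more than 70 mm from the underside centre of each) ((distance between vial1 and sample_rack above 0.07 m and distance between vial1 and drain_rack above 0.07 m) or (distance between vial2 and sample_rack above 0.07 m and distance between vial2 and drain_rack above 0.07 m) or (distance between vial3 and sample_rack above 0.07 m and distance between vial3 and drain_rack above 0.07 m) or (distance between vial4 and sample_rack above 0.07 m and distance between vial4 and drain_rack above 0.07 m) or (distance between vial5 and sample_rack above 0.07 m and distance between vial5 and drain_rack above 0.07 m) or (distance between vial6 and sample_rack above 0.07 m and distance between vial6 and drain_rack above 0.07 m)).
It fails at once if a vial is dropped or flung (faster than 1.5 m/s) (linear speed of any of vial1, vial2, vial3, vial4, vial5, vial6 above 1.5 m/s).
It also fails if it takes over 72 s, if anything falls off the work surface, if the arm or the gripper's body presses on something with over 40 N, if the wrist force passes 120 N, or if a joint passes its speed limit or range.

## Working session

There is one attempt and no reset: what is moved stays moved. The work goes in short steps, Python scripts to look and compute and a shell command to move; the robot and the scene stay as the last step left them, time stands still between calls to the robot, and variables do not carry over. Pictures are saved under pics/ and viewed, about 8 in all and at most 12, crops included, and the job is handed in when it is done.

```bash
ls; mkdir -p pics
cat > h.py <<'E'
import numpy as np, cv2
from cell import read_state, cams, manip
def K(c):
    f=200/np.tan(np.radians(c["vertical_fov"])/2); return f,c["cx"],c["cy"]
def snap(cam,name):
    c=cams.get_calibration(cam); im=cams.camera(cam)
    cv2.imwrite(f"pics/{name}.png",im[:,:,::-1]); np.save(f"pics/{name}.npy",dict(c=c),allow_pickle=True); return im,c
def back(c,uv,z):
    f,cx,cy=K(c); R=np.array(c["R"]);t=np.array(c["t"])
    d=R.T@np.array([(uv[0]-cx)/f,(uv[1]-cy)/f,1]); o=-R.T@t
    return (o+d*(z-o[2])/d[2])[:2]
def proj(c,X):
    f,cx,cy=K(c); p=np.array(c["R"])@np.array(X)+np.array(c["t"]); return p[:2]/p[2]*f+[cx,cy]
def cal(name): return np.load(f"pics/{name}.npy",allow_pickle=True).item()["c"]
E
python3 - <<'E'
from h import *
a,c=snap("scene","s0"); b,d=snap("side","d0"); w,e=snap("wrist","w0")
s=np.vstack([np.hstack([a,b]),np.hstack([w,w*0])]); cv2.imwrite("pics/all0.png",cv2.resize(s,(800,500),interpolation=cv2.INTER_AREA)[:,:,::-1])
for x in (c,d,e): print({k:np.round(v,3).tolist() for k,v in x.items() if k!='name'})
E
```

```text
pics
{'vertical_fov': 45.337, 'cx': 318.641, 'cy': 199.203, 'R': [[0.355, 0.935, 0.016], [0.744, -0.272, -0.61], [-0.566, 0.228, -0.792]], 't': [-200.54, -382.852, 1508.825]}
{'vertical_fov': 45.645, 'cx': 318.412, 'cy': 197.57, 'R': [[0.986, -0.165, -0.008], [-0.135, -0.777, -0.615], [0.096, 0.608, -0.788]], 't': [-577.805, 118.408, 1114.398]}
{'vertical_fov': 59.196, 'cx': 316.782, 'cy': 192.996, 'R': [[1.0, 0.001, -0.002], [0.001, -0.961, 0.276], [-0.001, -0.276, -0.961]], 't': [-550.232, -28.802, 392.653]}
```

View pics/s0.png

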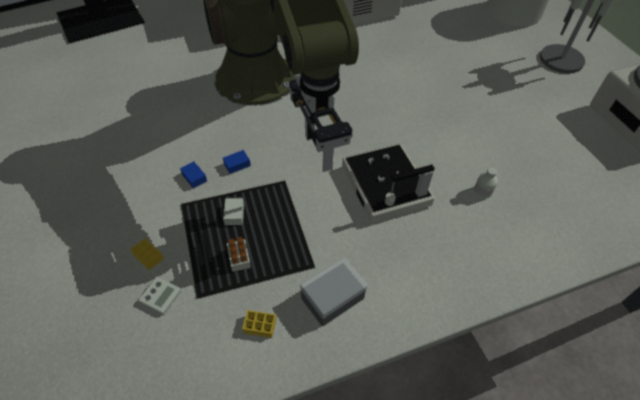

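View pics/w0.png

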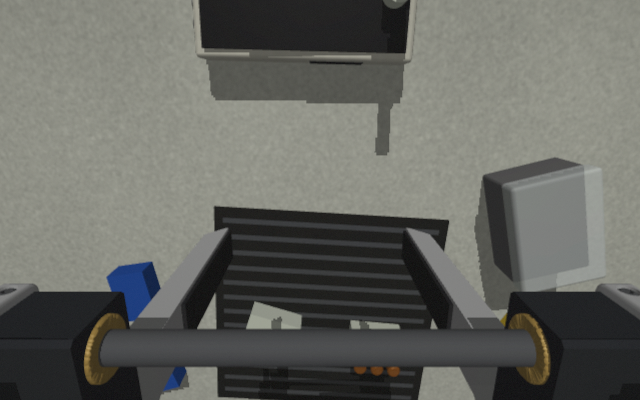

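Run:
```python
from h import *
c=cal("s0")
for n,uv,z in [("rack",(233,205),30),("drain",(237,250),40),("m1",(181,204),4),("m2",(285,182),4),("m3",(313,266),4),("m4",(197,297),4),("bay",(381,168),44),("yel",(260,318),26),("tip",(335,288),67)]: print(n,back(c,uv,z).round(0))
s=read_state(); print(s["eef_rot"],s["eef_pos"],s["wrist_force"],s["finger_gap"])
a=cv2.imread("pics/s0.png"); cv2.imwrite("pics/s0c.png",cv2.resize(a[130:350,130:450],None,fx=2.5,fy=2.5,interpolation=cv2.INTER_CUBIC))
```

```text
rack [ 487. -194.]
drain [ 621. -218.]
m1 [ 420. -313.]
m2 [441. -46.]
m3 [699. -65.]
m4 [ 684. -329.]
bay [512. 190.]
yel [ 788. -215.]
tip [797. -53.]
[-3.14068932e+00 -7.30886556e-05  1.57083208e+00] [5.49796886e+02 2.64126533e-02 2.13002865e+02] [-0.88064917 -0.45505966  0.36262245] 93.82527513821972
```

View pics/s0c.png

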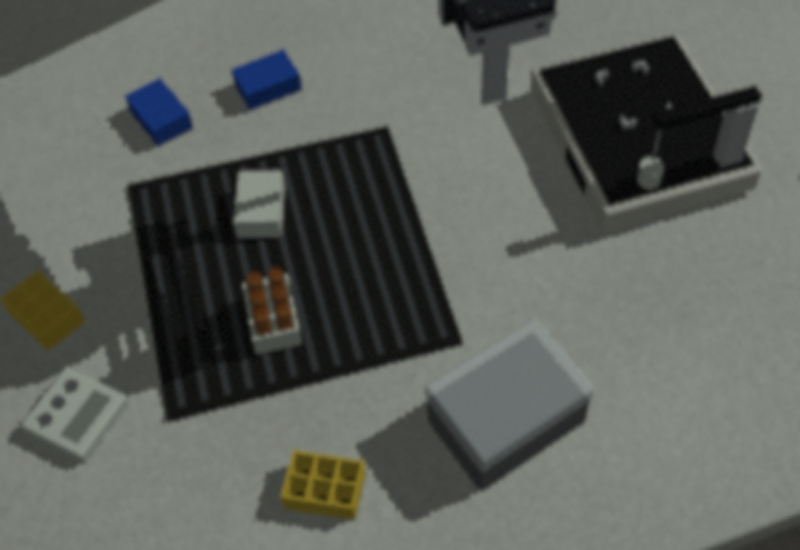

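```bash
python3 -m handwheel '[[0.045,-0.02,-0.02,0],[0.09,-0.03,-0.04,0],[0.09,-0.03,-0.04,0],[0.09,-0.03,-0.04,0]]'
python3 -c "
from h import *
snap('wrist','w1')"
python3 -m handwheel '[[-0.05,0,0,0],[-0.11,0.01,0,0],[-0.17,0.02,0,0],[-0.23,0.03,0,0],[-0.29,0.03,0,0]]' >/dev/null
python3 -m handwheel '[[-0.05,0,0,0],[-0.11,0,0,0],[-0.11,0,0,0],[-0.11,0,0,0],[-0.11,0,0,0]]'
python3 -c "
from h import *
snap('wrist','w2')
a=cv2.imread('pics/w1.png');b=cv2.imread('pics/w2.png')
print(read_state()['eef_pos'])
cv2.imwrite('pics/w12.png',np.vstack([a[0:280],b[0:300]]))"
```

```text
clock: 0.65
eef_pos: [519.8, 89.7, 252.5]
eef_rot: [-3.14, 0.0, 1.571]
wrist_force: [0.9, -0.5, -1.0]
finger_gap: 94.1
clock: 1.95
eef_pos: [549.1, -313.0, 251.3]
eef_rot: [-3.138, -0.0, 1.57]
wrist_force: [-0.0, -0.8, 0.9]
finger_gap: 94.1
[ 549.16857734 -312.91781684  251.46286881]
```

View pics/w12.png

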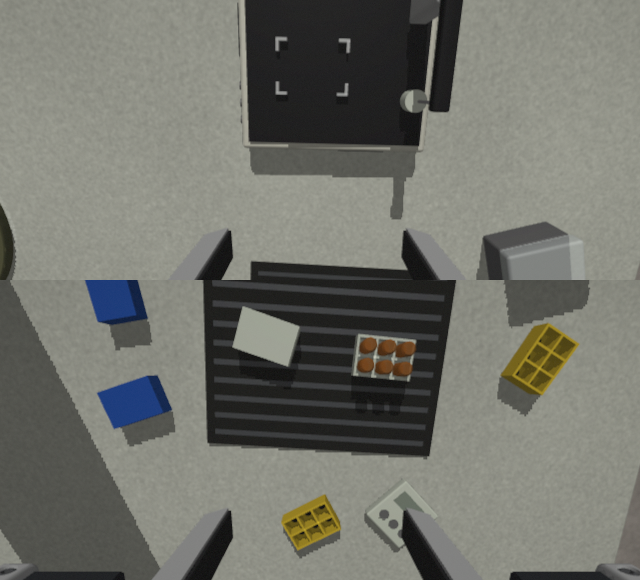

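```bash
cat > m.py <<'E'
from h import *
c=cal("w2"); a=cv2.imread("pics/w2.png"); hsv=cv2.cvtColor(a,cv2.COLOR_BGR2HSV)
b=((a.min(2)>115)&(np.ptp(a.astype(int),axis=2)<40)).astype(np.uint8); 
roi=np.zeros_like(b); roi[10:110,225:310]=1
ys,xs=np.nonzero(b*roi)
P=np.array([back(c,(x,y),30) for x,y in zip(xs,ys)],np.float32)
print("rack",cv2.minAreaRect(P),len(P))
print("edge px", a[60,215:320].min(1).tolist())
cv2.imwrite("pics/z1.png",np.vstack([cv2.resize(a[45:110,340:430],None,fx=8,fy=8,interpolation=cv2.INTER_CUBIC)[:, :720]]))
E
python3 m.py
python3 - <<'E'
from h import *
a=cv2.imread("pics/w1.png");b=cv2.imread("pics/w2.png")
z=lambda i,s:cv2.resize(i,None,fx=s,fy=s,interpolation=cv2.INTER_CUBIC)
cv2.imwrite("pics/z.png",np.hstack([z(b[45:115,345:425],5)[:350,:400],z(a[30:100,265:360],4.2)[:294].repeat(1,0) if 0 else cv2.copyMakeBorder(z(a[30:105,270:355],4.5)[:337],0,13,0,0,cv2.BORDER_CONSTANT)]))
E
```

```text
rack ((495.1397705078125, -196.017333984375), (41.6630859375, 60.96818542480469), 71.32159423828125) 2477
edge px [59, 59, 57, 56, 55, 56, 54, 51, 51, 53, 50, 49, 51, 51, 48, 44, 43, 45, 52, 131, 148, 149, 147, 148, 148, 149, 150, 148, 149, 149, 148, 149, 149, 148, 148, 148, 149, 149, 150, 150, 149, 150, 150, 150, 149, 148, 150, 149, 149, 149, 149, 149, 149, 149, 149, 149, 149, 150, 150, 149, 150, 150, 150, 149, 150, 150, 149, 149, 150, 149, 149, 150, 149, 150, 150, 149, 149, 150, 150, 150, 107, 75, 50, 25, 21, 28, 29, 28, 32, 32, 30, 31, 30, 32, 31, 28, 28, 31, 30, 31, 32, 26, 28, 30, 30]
```

View pics/z.png

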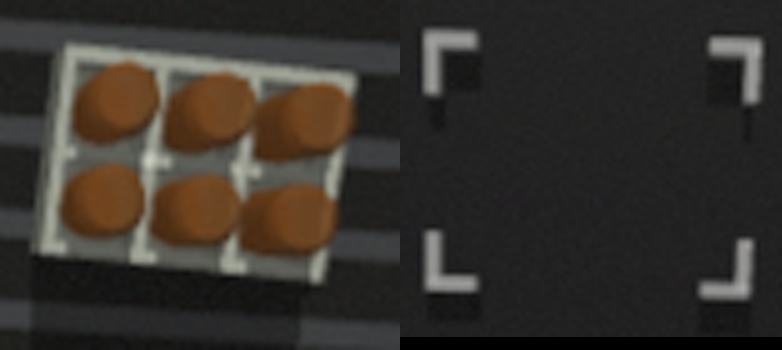

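Run:
```python
from h import *
for nm,z,pts in [("w2",30,[(358,53.3),(416.3,59.4),(410,101.6),(353.4,95.8)]),("w1",52,[(275.3,36.7),(350.2,38.4),(348.2,96.2),(275.3,94.7)])]:
    P=np.array([back(cal(nm),p,z) for p in pts]); print(P.round(1).tolist(),P.mean(0).round(1))
    for i in range(4):
        d=P[(i+1)%4]-P[i]; print(np.hypot(*d).round(1),(np.degrees(np.arctan2(d[1],d[0]))%90).round(1))
P=[back(cal("w2"),p,4) for p in [(204,0),(454,0),(429,176),(208,163)]]; print(np.round(P,0))
```

```text
[[592.0, -193.0], [653.1, -199.0], [649.6, -241.7], [588.4, -235.7]] [ 620.8 -217.4]
61.4 84.4
42.9 85.4
61.5 84.4
42.8 85.2
[[479.5, 222.6], [552.6, 221.1], [552.0, 166.7], [477.8, 168.1]] [515.5 194.6]
73.1 88.9
54.4 89.4
74.3 88.9
54.5 88.2
[[ 428. -137.]
 [ 695. -137.]
 [ 686. -330.]
 [ 417. -314.]]
```

```bash
python3 -m handwheel '[[0.03,-0.015,0.04,10],[0.07,-0.03,0.08,20],[0.117,-0.054,0.12,30],[0.117,-0.054,0.15,40],[0.117,-0.054,0.15,50]]'
python3 -m handwheel '[[0,0,0,10],[0,0,0,20],[0,0,0,30],[0,0,0,40],[0,0,0,50]]'
python3 -m handwheel '[[0,0,0,8],[0,0,0,8.7],[0,0,0,8.7]]'
```

```text
clock: 2.62
eef_pos: [493.8, -194.0, 99.9]
eef_rot: [-3.136, 0.004, 0.694]
wrist_force: [0.4, -1.3, 0.6]
finger_gap: 94.2
clock: 3.25
eef_pos: [493.9, -193.2, 100.2]
eef_rot: [-3.141, 0.006, -0.183]
wrist_force: [-0.0, -0.2, -0.3]
finger_gap: 94.3
clock: 3.62
eef_pos: [494.0, -192.9, 100.4]
eef_rot: [3.141, 0.005, -0.332]
wrist_force: [0.4, -0.2, -0.5]
finger_gap: 94.0
```

```bash
cat > to.py <<'E'
import sys,numpy as np
from cell import read_state
s=read_state(); x,y,z,yd=map(float,sys.argv[1:5]); p=s["eef_pos"]; w=s["eef_rot"][2]
d=np.array([x-p[0],y-p[1]])/1000
print("shift",round(d@[np.cos(w),np.sin(w)],4),round(d@[np.sin(w),-np.cos(w)],4),round((p[2]-z)/1000,4),"turn",round((np.degrees(w)-yd+180)%360-180,1),"F",np.round(s["wrist_force"],1),"gap",round(s["finger_gap"],1), "pos",np.round(p,1))
E
python3 -m handwheel '[[0.002,0.0026,0.04,0],[0.002,0.0026,0.06,0],[0.002,0.0026,0.08,0],[0.002,0.0026,0.08,0]]'
python3 to.py 495.1 -196 20 -18.7
```

```text
clock: 4.12
eef_pos: [494.0, -195.5, 19.4]
eef_rot: [3.141, 0.008, -0.33]
wrist_force: [-0.2, -0.4, -0.2]
finger_gap: 94.4
shift 0.0012 0.0001 -0.0006 turn -0.2 F [-0.2 -0.4 -0.2] gap 94.4 pos [ 494.  -195.5   19.4]
```

```bash
python3 -m handwheel '[[0.001,0,0,0],[0.001,0,0,0],[0.001,0,0,0],[0.001,0,0,0],[0.001,0,0,0]]' 1 12
python3 -m handwheel '[[0,0,-0.03,0],[0,0,-0.07,0],[0,0,-0.09,0],[0,0,-0.09,0]]'
python3 to.py 620.8 -217.4 110 -5.6
```

```text
clock: 4.75
eef_pos: [494.9, -195.8, 19.5]
eef_rot: [3.141, 0.008, -0.33]
wrist_force: [-0.2, -0.2, 0.3]
finger_gap: 47.5
clock: 5.25
eef_pos: [496.1, -196.3, 110.6]
eef_rot: [3.141, 0.005, -0.33]
wrist_force: [0.0, -0.9, -1.4]
finger_gap: 41.3
shift 0.1248 -0.0204 0.0006 turn -13.3 F [ 0.  -0.9 -1.4] gap 41.3 pos [ 496.1 -196.3  110.6]
```

Run:
```python
from h import *
a,c=snap("wrist","w3"); b,d=snap("side","d3")
z=lambda i,s:cv2.resize(i,None,fx=s,fy=s,interpolation=cv2.INTER_CUBIC)
u=proj(d,[496,-196,110]).astype(int);print(u)
q=z(b[max(0,u[1]-60):u[1]+90,max(0,u[0]-60):u[0]+140],3.5)
r=z(a[200:400,150:490],1.5); print(q.shape,r.shape)
cv2.imwrite("pics/g3.png",cv2.resize(q,(700,525))[:,:,::-1]) if 0 else cv2.imwrite("pics/g3.png",np.vstack([cv2.resize(q,(510,383)),r[:217,:510]])[:,:,::-1])
```

```text
[290 265]
(525, 700, 3) (300, 510, 3)
```

View pics/g3.png

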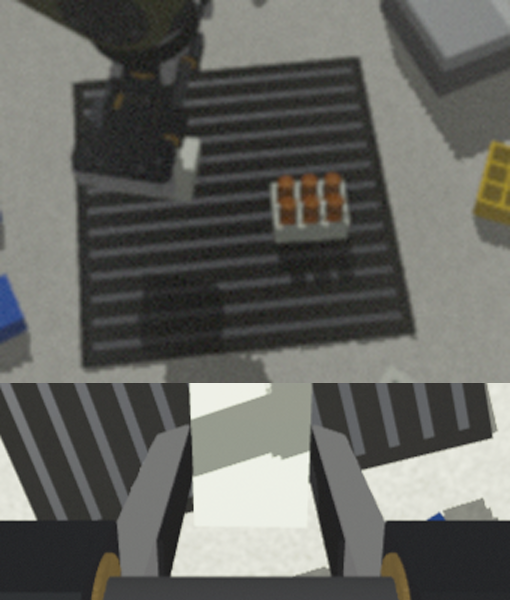

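```bash
python3 -m handwheel '[[0.04,-0.01,0,-7],[0.08,-0.02,0,-13.3],[0.125,-0.0204,0.01,-13.3],[0.125,-0.0204,0.02,-13.3],[0.125,-0.0204,0.02,-13.3]]'
python3 - <<'E'
from h import *
a,c=snap("side","d4"); b,d=snap("scene","s4"); w,e=snap("wrist","w4")
z=lambda i,s:cv2.resize(i,None,fx=s,fy=s,interpolation=cv2.INTER_CUBIC)
def cr(i,c,P,h=40,s=5):
    u=proj(c,P).astype(int); return z(i[u[1]-h:u[1]+h,u[0]-h:u[0]+h],s)
P=[621,-217,50]
cv2.imwrite("pics/g4.png",np.vstack([np.hstack([cr(a,c,P),cr(b,d,P)]),np.pad(z(w[230:400,160:480],1.0)[:170],((0,0),(240,240),(0,0)))])[:,:,::-1])
E
python3 to.py 620.8 -217.4 80 -5.5
```

```text
clock: 5.98
eef_pos: [618.6, -216.5, 85.0]
eef_rot: [-3.139, 0.012, -0.098]
wrist_force: [-0.8, 0.6, -0.8]
finger_gap: 41.7
shift 0.0014 0.0004 0.0079 turn -0.1 F [ 1.3 -0.7 -0.8] gap 41.8 pos [ 619.5 -216.9   87.9]
```

View pics/g4.png

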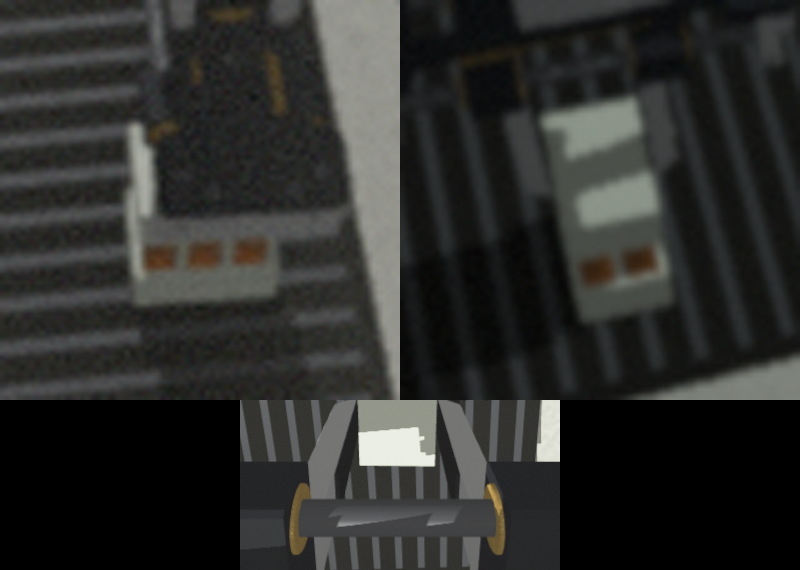

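```bash
python3 -m handwheel '[[0.0014,0.0004,0.01,0],[0.0014,0.0004,0.012,0],[0.0014,0.0004,0.014,0],[0.0014,0.0004,0.014,0]]'
python3 to.py 620.8 -217.4 66 -5.5
python3 -m handwheel '[[0,0,0.003,0],[0,0,0.006,0],[0,0,0.008,0],[0,0,0.01,0]]'
python3 to.py 620.8 -217.4 45.5 -5.5
```

```text
clock: 6.62
eef_pos: [620.6, -217.3, 73.8]
eef_rot: [-3.14, 0.009, -0.098]
wrist_force: [0.1, -0.3, -0.8]
finger_gap: 42.0
shift 0.0002 0.0001 0.0078 turn -0.1 F [ 0.1 -0.3 -0.8] gap 42.0 pos [ 620.6 -217.3   73.8]
clock: 7.12
eef_pos: [620.5, -217.3, 63.6]
eef_rot: [-3.14, 0.009, -0.098]
wrist_force: [-0.2, -0.5, -0.4]
finger_gap: 42.2
shift 0.0003 0.0001 0.0181 turn -0.1 F [-0.2 -0.5 -0.4] gap 42.2 pos [ 620.5 -217.3   63.6]
```

```bash
python3 -m handwheel '[[0,0,0.004,0],[0,0,0.008,0],[0,0,0.011,0],[0,0,0.012,0]]'
python3 to.py 620.8 -217.4 45.5 -5.5
python3 -m handwheel '[[0,0,0.002,0],[0,0,0.004,0],[0,0,0.005,0],[0,0,0.005,0]]'
python3 to.py 620.8 -217.4 45.5 -5.5
```

```text
clock: 7.62
eef_pos: [621.8, -217.8, 54.2]
eef_rot: [-3.141, 0.004, -0.098]
wrist_force: [-2.1, 1.7, 19.6]
finger_gap: 42.1
shift -0.0011 -0.0003 0.0087 turn -0.1 F [-2.1  1.7 19.6] gap 42.1 pos [ 621.8 -217.8   54.2]
clock: 8.12
eef_pos: [623.2, -218.0, 51.7]
eef_rot: [3.141, -0.0, -0.098]
wrist_force: [-2.2, 2.5, 17.3]
finger_gap: 41.7
shift -0.0024 -0.0004 0.0062 turn -0.1 F [-2.2  2.5 17.3] gap 41.7 pos [ 623.2 -218.    51.7]
```

```bash
python3 -m handwheel '[[0,0,-0.003,0],[0,0,-0.003,0]]'
python3 -m handwheel '[[0,0,0,0],[0,0,0,0],[0,0,0,0],[0,0,0,0]]' 0.35
python3 - <<'E'
from h import *
a,c=snap("side","d5"); b,d=snap("scene","s5"); 
z=lambda i,s:cv2.resize(i,None,fx=s,fy=s,interpolation=cv2.INTER_CUBIC)
def cr(i,c,P,h=40,s=5):
    u=proj(c,P).astype(int); return z(i[u[1]-h:u[1]+h,u[0]-h:u[0]+h],s)
P=[621,-217,30]
cv2.imwrite("pics/g5.png",np.hstack([cr(a,c,P),cr(b,d,P)])[:,:,::-1])
E
python3 to.py 620.8 -217.4 45.5 -5.5
```

```text
clock: 8.38
eef_pos: [623.2, -218.0, 54.8]
eef_rot: [3.141, -0.0, -0.098]
wrist_force: [-0.2, 0.4, -0.0]
finger_gap: 41.7
clock: 8.88
eef_pos: [623.2, -218.0, 54.7]
eef_rot: [3.141, -0.0, -0.098]
wrist_force: [-0.1, -0.4, -0.6]
finger_gap: 61.4
shift -0.0024 -0.0004 0.0092 turn -0.1 F [-0.3 -0.3 -0. ] gap 61.4 pos [ 623.2 -218.    54.7]
```

View pics/g5.png

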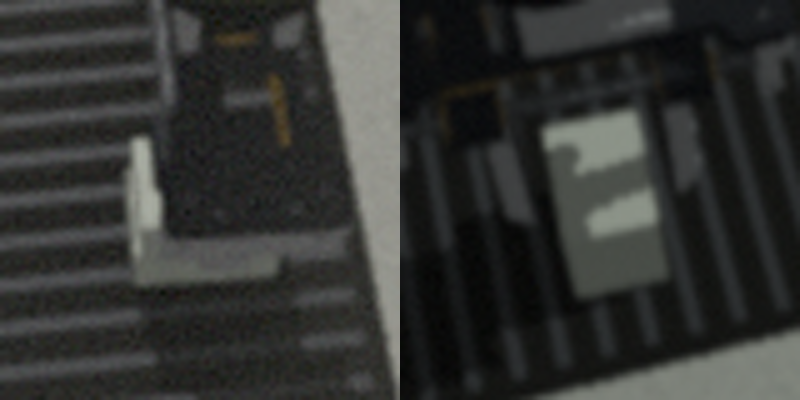

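```bash
python3 -m handwheel '[[0.02,0,-0.005,0],[0.021,0,0.01,0],[0.022,0,0.03,0],[0.022,0,0.036,0],[0.022,0,0.036,0]]'
python3 -m handwheel '[[0,0,0,0],[0,0,0,0],[0,0,0,0],[0,0,0,0],[0,0,0,0]]' 1 5
python3 -m handwheel '[[0,0,0,0],[0,0,0,0],[0,0,-0.005,0],[0,0,-0.01,0],[0,0,-0.015,0]]'
python3 to.py 645 -219.4 40 -5.5
python3 - <<'E'
from h import *
a,c=snap("scene","s6"); b,d=snap("side","d6")
E
```

```text
clock: 9.6
eef_pos: [644.5, -220.1, 17.8]
eef_rot: [-3.141, 0.001, -0.098]
wrist_force: [0.0, 0.7, 0.2]
finger_gap: 61.2
clock: 10.22
eef_pos: [644.7, -220.2, 18.3]
eef_rot: [3.142, 0.001, -0.098]
wrist_force: [-1.3, 0.6, 5.5]
finger_gap: 42.0
clock: 10.85
eef_pos: [644.7, -220.1, 33.6]
eef_rot: [-3.142, 0.001, -0.098]
wrist_force: [-0.4, 0.4, -2.5]
finger_gap: 42.1
shift 0.0002 -0.0008 -0.0064 turn -0.1 F [-0.4  0.4 -2.5] gap 42.1 pos [ 644.7 -220.1   33.6]
```

Run:
```python
from h import *
print(np.round(read_state()["moment"],3))
z=lambda i,s:cv2.resize(i,None,fx=s,fy=s,interpolation=cv2.INTER_CUBIC)
def cr(n,P,h=40,s=5):
    i=cv2.imread(f"pics/{n}.png"); u=proj(cal(n),P).astype(int); return z(i[u[1]-h:u[1]+h,u[0]-h:u[0]+h],s)
P=[621,-217,30]
cv2.imwrite("pics/g6.png",np.hstack([cr("d6",P),cr("s6",P)]))
```

```text
[ 0.074  0.026 -0.039]
```

View pics/g6.png

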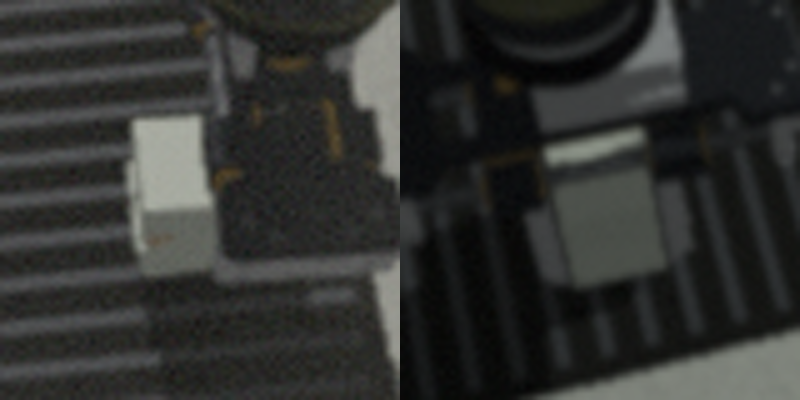

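```bash
python3 -m handwheel '[[0,0,-0.0,0],[0,0,0.005,0],[0,0,0.01,0],[0,0,0.0148,0],[0,0,0.0148,0]]'
python3 -m handwheel '[[0,0,0,0],[0,0,0,0],[0,0,0,0]]' 0.35
python3 to.py 623 -218 19 -5.5
python3 - <<'E'
from h import *
a=cv2.imread("pics/w1.png").min(2); c=cal("w1")
for r in (5,20,60,120): 
    print(r,a[r,228:258].tolist(), [back(c,(u,r),44).round(1).tolist() for u in (236,240,244,248)])
print(a[130:160,330].tolist(),[back(c,(330,v),44).round(1).tolist() for v in (140,145,150)])
E
```

```text
clock: 11.58
eef_pos: [644.8, -220.2, 18.7]
eef_rot: [3.141, 0.0, -0.098]
wrist_force: [-0.4, 0.3, -0.9]
finger_gap: 41.9
clock: 11.95
eef_pos: [644.8, -220.2, 18.9]
eef_rot: [3.141, 0.0, -0.098]
wrist_force: [0.1, -0.2, -0.3]
finger_gap: 60.7
shift -0.022 -0.0001 -0.0001 turn -0.1 F [ 0.1 -0.2 -0.3] gap 60.7 pos [ 644.8 -220.2   18.9]
5 [137, 137, 136, 136, 136, 137, 140, 142, 141, 94, 106, 134, 146, 156, 156, 155, 116, 61, 34, 35, 35, 34, 35, 35, 34, 36, 35, 34, 35, 34] [[441.2, 252.1], [445.1, 252.1], [449.0, 252.1], [452.9, 252.1]]
20 [142, 137, 133, 130, 132, 134, 136, 135, 133, 117, 77, 122, 141, 149, 153, 154, 154, 92, 35, 33, 35, 35, 33, 36, 37, 34, 36, 34, 34, 36] [[440.4, 238.8], [444.3, 238.8], [448.3, 238.8], [452.2, 238.8]]
60 [138, 138, 138, 140, 138, 140, 140, 141, 139, 138, 136, 136, 133, 137, 147, 153, 155, 156, 102, 44, 34, 31, 34, 31, 34, 33, 32, 33, 33, 35] [[438.1, 201.8], [442.1, 201.8], [446.2, 201.8], [450.3, 201.9]]
120 [139, 139, 140, 142, 140, 140, 139, 137, 136, 133, 134, 135, 116, 87, 119, 136, 146, 150, 152, 141, 82, 31, 33, 29, 32, 31, 29, 33, 31, 32] [[434.4, 142.1], [438.6, 142.1], [442.9, 142.1], [447.1, 142.1]]
[31, 31, 32, 31, 28, 32, 29, 33, 31, 31, 31, 29, 31, 53, 77, 86, 85, 103, 104, 82, 79, 83, 83, 81, 82, 84, 84, 86, 84, 85] [[534.3, 121.1], [534.4, 115.7], [534.4, 110.3]]
```

```bash
python3 -m handwheel '[[-0.0115,0,0,0],[-0.0225,0,0,0],[-0.0225,0,0,0]]'
python3 -m handwheel '[[0,0,0,0],[0,0,0,0],[0,0,0,0],[0,0,0,0],[0,0,0,0]]' 1 25
python3 -m handwheel '[[0,0,-0.005,0],[0,0,-0.03,0],[0,0,-0.07,0],[0,0,-0.11,0],[0,0,-0.12,0]]'
python3 to.py 400 255 139 -1.1
```

```text
clock: 12.32
eef_pos: [622.2, -218.1, 19.1]
eef_rot: [3.141, 0.0, -0.098]
wrist_force: [0.5, -0.3, 0.6]
finger_gap: 61.1
clock: 12.95
eef_pos: [622.3, -218.1, 19.1]
eef_rot: [3.141, 0.0, -0.098]
wrist_force: [1.3, 0.5, 0.3]
finger_gap: 41.7
clock: 13.58
eef_pos: [623.1, -218.3, 141.8]
eef_rot: [3.14, -0.004, -0.098]
wrist_force: [-0.1, -0.1, -3.1]
finger_gap: 41.8
shift -0.2682 -0.4493 0.0028 turn -4.5 F [-0.1 -0.1 -3.1] gap 41.8 pos [ 623.1 -218.3  141.8]
```

```bash
python3 -m handwheel '[[-0.010,-0.016,0,-1],[-0.03,-0.05,0,-2],[-0.056,-0.094,0,-3],[-0.082,-0.137,0,-4.5],[-0.108,-0.181,0,-4.5]]' | head -2
python3 -m handwheel '[[-0.044,-0.036,0,0],[-0.074,-0.076,0,0],[-0.10,-0.12,0,0],[-0.12,-0.16,0,0],[-0.125,-0.2,0,0]]' | head -3
python3 to.py 400 255 139 -1.1
```

```text
clock: 14.2
eef_pos: [531.7, -26.3, 139.7]
clock: 14.82
eef_pos: [409.0, 177.1, 138.3]
eef_rot: [3.14, 0.0, -0.019]
shift -0.0105 -0.0777 -0.0007 turn 0.0 F [ 1.2 -0.5 -1.7] gap 42.0 pos [409.  177.1 138.3]
```

```bash
python3 -m handwheel '[[0.006,-0.03,0,0],[0.012,-0.07,0.02,0],[0.011,-0.0781,0.05,0],[0.011,-0.0781,0.07,0],[0.011,-0.0781,0.073,0]]' - 15| head -3
python3 -m handwheel '[[0,0,0,0],[0,0,0,0]]' | head -3
python3 to.py 421 255 59 -1.1
```

```text
clock: 15.45
eef_pos: [420.3, 254.3, 63.1]
eef_rot: [3.138, 0.004, -0.019]
clock: 15.7
eef_pos: [420.5, 254.2, 63.6]
eef_rot: [3.138, 0.003, -0.019]
shift 0.0005 -0.0008 0.0046 turn 0.0 F [-1.  -0.2 -2.6] gap 42.2 pos [420.5 254.2  63.6]
```

```bash
python3 -m handwheel '[[0,0,0.004,0],[-0.002,0,0.008,0],[-0.004,0,0.011,0],[-0.006,0,0.014,0],[-0.007,0,0.016,0]]'
python3 - <<'E'
from h import *
print(np.round(read_state()["moment"],3))
a,c=snap("scene","s7"); b,d=snap("side","d7")
z=lambda i,s:cv2.resize(i,None,fx=s,fy=s,interpolation=cv2.INTER_CUBIC)
def cr(n,P,h=45,s=4.4):
    i=cv2.imread(f"pics/{n}.png"); u=proj(cal(n),P).astype(int); print(u); return z(i[max(0,u[1]-h):u[1]+h,u[0]-h:u[0]+h],s)
P=[421,254,50]
A,B=cr("d7",P),cr("s7",P); h=min(A.shape[0],B.shape[0])
cv2.imwrite("pics/g7.png",np.hstack([A[-h:],B[-h:]]))
E
```

```text
clock: 16.32
eef_pos: [413.7, 254.5, 48.2]
eef_rot: [3.139, 0.002, -0.019]
wrist_force: [-1.1, -0.8, 6.1]
finger_gap: 42.1
[-0.216  0.109 -0.039]
[241 135]
[388 136]
```

```bash
python3 -m handwheel '[[-0.002,0,0.003,0],[-0.003,0,0.005,0],[-0.002,0,0.007,0],[-0.001,0,0.009,0],[-0.001,0,0.011,0]]'
python3 - <<'E'
from h import *
a,c=snap("scene","s7"); b,d=snap("side","d7")
z=lambda i,s:cv2.resize(i,None,fx=s,fy=s,interpolation=cv2.INTER_CUBIC)
def cr(n,P,h=45,s=4.4):
    i=cv2.imread(f"pics/{n}.png"); u=proj(cal(n),P).astype(int); return z(i[max(0,u[1]-h):u[1]+h,u[0]-h:u[0]+h],s)
P=[421,254,50]
A,B=cr("d7",P),cr("s7",P); h=min(A.shape[0],B.shape[0])
cv2.imwrite("pics/g7.png",np.hstack([A[-h:],B[-h:]]))
E
```

```text
clock: 17.05
eef_pos: [411.8, 254.5, 37.3]
eef_rot: [3.138, 0.004, -0.019]
wrist_force: [-8.4, -0.2, 11.3]
finger_gap: 42.1
```

View pics/g7.png

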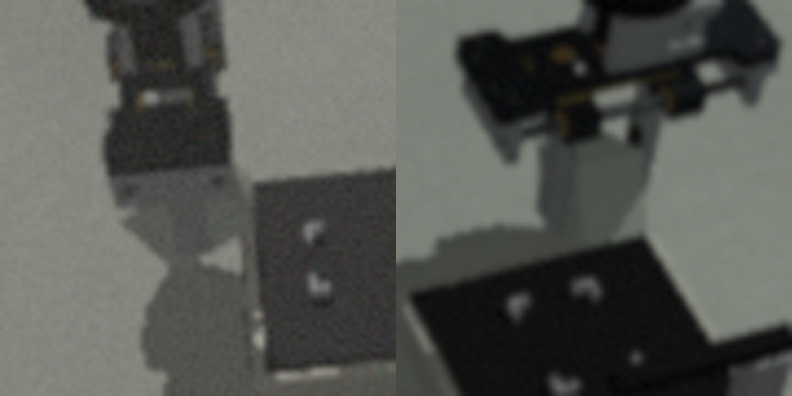

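```bash
python3 -m handwheel '[[0.001,0,0.002,0],[0.002,0,0.004,0],[0.0027,0,0.0055,0],[0.003,0,0.0075,0],[0.003,0,0.0095,0]]'
python3 -m handwheel '[[0,0,0.002,0],[0,0,0.004,0],[0,0,0.006,0],[0,0,0.0075,0],[0,0,0.0085,0]]'
python3 -c "
from h import *
snap('scene','s8');snap('side','d8')"
```

```text
clock: 17.77
eef_pos: [414.1, 254.5, 27.9]
eef_rot: [3.138, 0.005, -0.019]
wrist_force: [-8.4, -2.2, 11.5]
finger_gap: 41.9
clock: 18.4
eef_pos: [413.8, 254.6, 19.8]
eef_rot: [3.138, 0.005, -0.019]
wrist_force: [-7.5, -3.6, 15.6]
finger_gap: 42.3
```

```bash
python3 -m handwheel '[[-0.001,0,0.001,0],[-0.002,0,0.002,0],[-0.003,0,0.002,0],[-0.003,0,0.002,0]]'
python3 - <<'E'
from h import *
a,c=snap("scene","s8"); b,d=snap("side","d8")
z=lambda i,s:cv2.resize(i,None,fx=s,fy=s,interpolation=cv2.INTER_CUBIC)
def cr(n,P,h=30,s=6.6):
    i=cv2.imread(f"pics/{n}.png"); u=proj(cal(n),P).astype(int); return z(i[max(0,u[1]-h):u[1]+h,u[0]-h:u[0]+h],s)
P=[411,254,30]
cv2.imwrite("pics/g8.png",np.hstack([cr("d8",P),cr("s8",P)]))
E
```

```text
clock: 19.0
eef_pos: [412.4, 254.9, 19.0]
eef_rot: [3.14, 0.001, -0.019]
wrist_force: [5.4, -4.2, 9.8]
finger_gap: 42.0
```

View pics/g8.png

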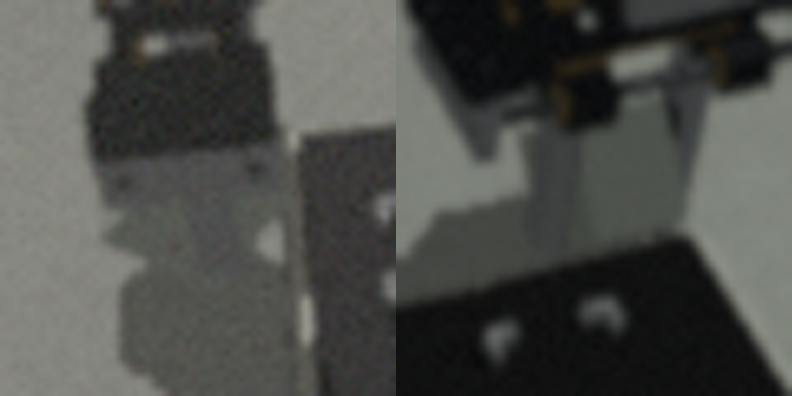

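```bash
python3 -m handwheel '[[0,0,0,0],[-0.001,0,0.001,0],[-0.002,0,0.003,0],[-0.004,0,0.005,0],[-0.006,0,0.006,0]]' - 4
python3 -m handwheel '[[-0.001,0,0.001,0],[-0.002,0,0.002,0],[-0.003,0,0.002,0],[-0.003,0,0.002,0]]' - 3
```

```text
clock: 19.73
eef_pos: [406.4, 255.0, 13.0]
eef_rot: [3.14, 0.001, -0.019]
wrist_force: [0.6, -1.6, 5.3]
finger_gap: 41.9
clock: 20.23
eef_pos: [403.2, 255.1, 10.8]
eef_rot: [3.139, 0.002, -0.019]
wrist_force: [1.1, -0.5, -0.2]
finger_gap: 42.2
```

```bash
python3 -m handwheel '[[0,0,0,0],[0,0,0,0],[0,0,0,0],[0,0,0,0]]' 0.35
python3 -m handwheel '[[0,0,-0.03,0],[0,0,-0.09,0],[-0.03,0,-0.15,0],[-0.08,0,-0.2,0],[-0.1,0,-0.22,0]]'
python3 -m handwheel '[[0,0,0,0],[0,0,0,0],[0,0,0,0]]'
python3 - <<'E'
from h import *
w,c=snap("wrist","w9"); snap("side","d9")
g=w.astype(int)
u=proj(c,[408,255,61]); print(u)
print([proj(c,[408+dx,255+dy,61]).round(0).tolist() for dx in(-26,26) for dy in (-21,21)])
x0,y0=int(u[0])-70,int(u[1])-70
for r in range(max(0,y0),min(400,y0+140),5): print(r,' '.join(f"{w[r,q].min():3d}" for q in range(max(0,x0),x0+140,5)))
print(x0)
E
```

```text
clock: 20.72
eef_pos: [403.1, 255.1, 10.8]
eef_rot: [3.139, 0.002, -0.019]
wrist_force: [0.2, 0.8, 0.7]
finger_gap: 61.4
clock: 21.35
eef_pos: [302.3, 257.4, 233.0]
eef_rot: [3.141, -0.0, -0.018]
wrist_force: [1.2, 0.2, -0.2]
finger_gap: 61.1
clock: 21.72
eef_pos: [302.7, 257.1, 231.8]
eef_rot: [3.14, 0.002, -0.019]
wrist_force: [0.8, 0.0, -0.4]
finger_gap: 61.5
[317.33899992  64.0027826 ]
[[340.0, 93.0], [295.0, 94.0], [340.0, 33.0], [293.0, 34.0]]
0 106 104 104 104 109 105 103 107 108 121  33  25  27  24  23  26  26  21  26  27  23  24  23  21  24  25  26  27
5 110 103 107 106 109 106 105 111 108 121  33  25  28  27  24  28  26  28  25  25  26  25  24  19  26  25  22  24
10 106 108 108 107 108 108 109 106 102 122  32  27  24  24  27  26  24  24  26  27  26  27  26  25  27  25  25  26
15 106 109 103 103 108 107 106 106 107 124  47  25  28  26  26  24  26  26  24  24  26  27  26  23  23  24  23  26
20 106 110 107 106 108 109 108 106 104 123 122 121 122 122 121 123 123 121 121 121 122 120 120  99 100 119 120 122
25 107 106 109 104 107 109 107 107 109 111 110 110 111 111 113 111 111 11
[... 1767 characters left out ...]

105 113 108 111 109 110 110 107 110 108 104 121 122 121 120 121 121 121 121 122  64  63  65  64  62  64  64  61  64
110 109 108 108 110 110 111 113 108 110 113 122 122 122 122 120 121 121 121 121  61  64  64  64  65  63  63  62  62
115 110 113 113 110 109 112 110 110 109 113 120 121 120 121 121 120 121 119 120  65  63  63  63  64  61 101 106 108
120 108 108 109 111 107 112 109 107 109 112 119 120 120 119 119 119 119 118 119 109 111 107 106 109 108 109 109 108
125 111 112 111 111 113 110 107 106 105 110 109 108 108 108 109 104 108 109 108 104 107 109 107 107 108 108 109 106
130 107 109 108 109 108 110 111 111 109 110 108 108 110 113 106 108 107 107 107 110 109 109 106 107 107 103 107 104
247
```

Run:
```python
from h import *
w=cv2.imread("pics/w9.png").astype(int); c=cal("w9")
print(w[60:128,300:336].mean((1,2)).round(0).astype(int).tolist())
print(w[75:110,290:346].mean((0,2)).round(0).astype(int).tolist())
b=(abs(w.min(2)-121)<5).astype(np.uint8); b[:60]=0;b[130:]=0;b[:,:285]=0;b[:,350:]=0
b=cv2.morphologyEx(b,cv2.MORPH_OPEN,np.ones((5,5)))
ys,xs=np.nonzero(b); print(xs.min(),xs.max(),ys.min(),ys.max())
for z in (26,42,52,61): 
    P=np.array([back(c,(x,y),z) for x,y in zip(xs,ys)],np.float32); print(z,cv2.minAreaRect(P))
# side image: predicted block outline
s=cv2.imread("pics/d9.png"); d=cal("d9"); u=proj(d,[382,255,30]).astype(int); print(u)
g=s.min(2)
for r in range(u[1]-36,u[1]+36,3): print(r,' '.join(f"{v:3d}" for v in g[r,u[0]-36:u[0]+45:3]))
```

```text
[113, 114, 114, 122, 127, 127, 127, 127, 127, 127, 127, 127, 127, 127, 127, 127, 127, 127, 127, 127, 127, 127, 127, 127, 127, 127, 127, 127, 127, 127, 127, 127, 127, 127, 127, 127, 127, 127, 127, 127, 127, 127, 127, 127, 127, 127, 127, 127, 127, 127, 127, 127, 127, 127, 127, 127, 127, 127, 127, 127, 125, 119, 114, 114, 114, 113, 113, 112]
[113, 113, 112, 112, 121, 126, 127, 127, 127, 127, 127, 127, 127, 127, 127, 127, 127, 127, 128, 127, 127, 127, 127, 127, 127, 127, 127, 127, 127, 127, 127, 127, 127, 127, 127, 127, 127, 127, 127, 127, 127, 127, 127, 127, 127, 127, 127, 127, 127, 98, 72, 67, 66, 66, 66, 66]
294 338 63 120
26 ((383.1343688964844, 256.4936828613281), (45.175899505615234, 56.69690704345703), 89.47175598144531)
42 ((383.1901550292969, 256.4878234863281), (43.259544372558594, 54.29188919067383), 89.4717788696289)
52 ((383.2249755859375, 256.48419189453125), (42.061866760253906, 52.788726806640625), 89.47177124023438)
61 ((383.2563171386719, 256.48089599609375), (40.98390579223633, 51.43589782714844), 89.47177124023438)
[228 142]
106 121 122 120 123 122 121 120 121 121 119
[... 1944 characters left out ...]
 122  89  50  52  56  64  53
160 119 117 121 123 120 124 124 124 121 120  86  75  80  75  75  76  78 120 125 120 112 110  57  53  54  46  54
163 120 119 123 122 123 121 126 121 118 123  85  77  76  77  76  77  74 116 121 120 100  98  60  57  53  52  58
166 119 123 127 123 119 119 120 122 120 125  87  76  78  76  73  78  76 116 119 123 102 134  51  53  54  52  52
169 119 120 123 123 123 120 124 122 120 119 114  74  76  74  77  77  74 120 122 125 106 134  50  49  52  54  58
172 124 126 123 119 118 119 122 121 119 120 120  73  85  86  94 117 113 126 124 118  99 134  56  47  46  49  45
175 121 121 122 122 120 124 123 119 121 121 125 122 120 123 121 120 123 122 121 125 114 138 102 126 110 111 101
```

```bash
python3 to.py 383.2 256.5 23 -0.5
python3 -m handwheel '[[0.03,-0.0,0.02,0],[0.07,0,0.06,0],[0.081,0,0.11,-0.5],[0.0805,-0.001,0.15,-0.5],[0.0805,-0.001,0.15,-0.5]]'
python3 to.py 383.2 256.5 23 -0.5
```

```text
shift 0.0806 -0.0009 0.209 turn -0.6 F [ 0.2  0.3 -0.1] gap 60.9 pos [302.6 257.2 232. ]
clock: 22.45
eef_pos: [381.7, 255.4, 79.4]
eef_rot: [3.137, 0.007, -0.011]
wrist_force: [-0.3, 0.5, 0.6]
finger_gap: 61.1
shift 0.0015 -0.0012 0.0564 turn -0.1 F [-0.3  0.5  0.6] gap 61.1 pos [381.7 255.4  79.4]
```

```bash
python3 -m handwheel '[[0.0015,-0.0012,0.02,0],[0.0015,-0.0012,0.04,0],[0.0015,-0.0012,0.0564,0],[0.0015,-0.0012,0.0564,0]]' |head -2
python3 -m handwheel '[[0,0,0,0],[0,0,0,0],[0,0,0,0],[0,0,0,0],[0,0,0,0]]' 1 30
python3 -m handwheel '[[0,0,-0.005,0],[0,0,-0.03,0],[0,0,-0.065,0],[0,0,-0.09,0],[0,0,-0.1,0]]'
```

```text
clock: 22.95
eef_pos: [383.2, 256.4, 23.7]
clock: 23.58
eef_pos: [383.7, 256.6, 24.7]
eef_rot: [3.137, 0.006, -0.011]
wrist_force: [-0.9, -2.6, 8.4]
finger_gap: 42.2
clock: 24.2
eef_pos: [384.5, 257.2, 126.0]
eef_rot: [3.138, 0.004, -0.011]
wrist_force: [-0.5, 0.3, -2.2]
finger_gap: 42.1
```

```bash
python3 -m handwheel '[[0,0,0,-6],[0,0,0,-16],[0,0,0,-26],[0,0,0,-36],[0,0,0,-46]]' |head -3
python3 -m handwheel '[[0,0,0,-10],[0,0,0,-20],[0,0,0,-30],[0,0,0,-40],[0,0,0,-50]]' |head -3
python3 -m handwheel '[[0,0,0,-10],[0,0,0,-20],[0,0,0,-30],[0,0,0,-40],[0,0,0,-50]]' |head -3
python3 to.py 400 260 120 178.9
```

```text
clock: 24.82
eef_pos: [384.1, 257.0, 125.3]
eef_rot: [-3.141, 0.006, 0.798]
clock: 25.45
eef_pos: [383.8, 256.8, 124.7]
eef_rot: [-3.135, 0.004, 1.676]
clock: 26.08
eef_pos: [383.4, 256.7, 123.9]
eef_rot: [-3.133, -0.003, 2.555]
shift -0.012 0.012 0.0039 turn -32.5 F [ 0.1  0.4 -1.9] gap 41.9 pos [383.4 256.7 123.9]
```

```bash
python3 -m handwheel '[[0,0,0,-10],[0,0,0,-20],[0,0,0,-30],[0,0,0,-32.5],[0,0,0,-32.5]]' |head -3
python3 to.py 405 260 61 178.9
```

```text
clock: 26.7
eef_pos: [383.1, 256.5, 123.4]
eef_rot: [-3.136, -0.008, 3.121]
shift -0.0218 0.0039 0.0624 turn -0.1 F [ 0.2  0.6 -2.8] gap 42.0 pos [383.1 256.5 123.4]
```

```bash
python3 -m handwheel '[[-0.008,0.002,0.02,0],[-0.02,0.0039,0.045,0],[-0.0218,0.0039,0.0624,0],[-0.0218,0.0039,0.0624,0]]' - 12|head -3
python3 -m handwheel '[[-0.005,0,0,0],[-0.01,0,0,0],[-0.014,0,0,0],[-0.017,0,-0.002,0],[-0.02,0,-0.004,0]]'
python3 to.py 436.5 260 70 178.9
```

```text
clock: 27.2
eef_pos: [403.7, 259.1, 59.6]
eef_rot: [-3.134, -0.011, 3.12]
clock: 27.82
eef_pos: [423.5, 258.7, 63.4]
eef_rot: [-3.134, -0.012, 3.12]
wrist_force: [-4.8, 1.1, -4.1]
finger_gap: 41.9
shift -0.013 0.0016 -0.0066 turn -0.1 F [-4.8  1.1 -4.1] gap 41.9 pos [423.5 258.7  63.4]
```

```bash
python3 -m handwheel '[[-0.004,0,-0.003,0],[-0.008,0,-0.005,0],[-0.013,0.0008,-0.0066,0],[-0.018,0.001,-0.0075,0],[-0.023,0.001,-0.0078,0]]'
python3 to.py 456 260 69.5 178.9
```

```text
clock: 28.45
eef_pos: [447.0, 259.3, 70.9]
eef_rot: [-3.134, -0.012, 3.12]
wrist_force: [-4.2, -0.5, -1.8]
finger_gap: 41.9
shift -0.009 0.0009 0.0014 turn -0.1 F [-4.2 -0.5 -1.8] gap 41.9 pos [447.  259.3  70.9]
```

```bash
python3 -m handwheel '[[-0.004,0,0,0],[-0.009,0.0005,0.0014,0],[-0.0135,0.0005,0.003,0],[-0.018,0.0005,0.0055,0],[-0.021,0.0005,0.007,0]]'
python3 to.py 473 260 59 178.9
python3 - <<'E'
from h import *
b,d=snap("side","da"); c,e=snap("scene","sa")
g=b.min(2)
u=proj(d,[465,240,70]).astype(int); print(u)
for r in range(u[1]-21,u[1]+40,3): print(r,' '.join(f"{v:3d}" for v in g[r,u[0]-45:u[0]+30:3]))
E
```

```text
clock: 29.08
eef_pos: [468.5, 259.2, 63.8]
eef_rot: [-3.134, -0.011, 3.12]
wrist_force: [-1.0, -2.7, 4.0]
finger_gap: 41.8
shift -0.0044 0.0008 0.0048 turn -0.1 F [-1.  -2.7  4. ] gap 41.8 pos [468.5 259.2  63.8]
[257 131]
110 126 121 124 127 125 127 127 126 128 126  62  43  41  40  38  42  40  38  44  42 127 126 128 125 126
113 124 125 126 126 123 128 124 125 124 126  75  37  44  40  42  44  35  44  38  45 122 125 126 126 128
116 124 125 126 127 125 126 124 122 128 129  99  51  47  57  64  70  72  74  74  78 125 125 127 123 124
119 127 125 125 124 125 124 125 127 127 124 116  72  67  76  73  74  78  77  63  71 119 124 124 125 125
122 124 125 128 126 120 128 129 127 119 100 117  78  73  75  76  79  76  77  79  97 125 118 125 123 122
125 130 126 126 125 127 123 126 125 126 105 125  98  80  82  78  77  79  79  90 126 125 125 129 123 126
128 128 125 127 124 124 125 126 129 126 110  94  85  83  83  79  75  73  81  88 125 121 126  98  95  84
131 128 124 127 124 125 124 124 123 121  84  85  80  80  85  85  77  78  71  60  55  56  54  53  52  58
134 126 129 129 125 129 124 125 125 126 102  
[... 606 characters left out ...]
 126 123 123 123 126 122 124  88  69  39  36  41  41  27  35  27  43  52  54
155 127 126 128 127 121 124 124 124 124 121 127 127 123  77  73  36  44  33  43  67  38  30  41  50  51
158 128 123 125 125 125 128 127 127 125 125 123 122  82  75  79  36  33  33  35  37  38  39  39  50  52
161 126 129 123 126 123 123 129 124 128 127 122  83  79  70  77  33  36  40  35  34  35  39  37  50  50
164 127 123 121 126 127 125 126 123 127 124 103  75  75  73  80  35  39  34  31  37  44  34  56  51  55
167 122 128 124 124 126 126 124 120 124 128  95  80  81  76 123  45  28  31  34  24  31  29  50  46  50
170 123 126 125 125 125 126 124 123 128 123 117  81  72  81 142  35  37  40  31  40  29  29  41  53  48
```

```bash
python3 -m handwheel '[[-0.001,0.0004,0.001,0],[-0.002,0.0008,0.002,0],[-0.003,0.0008,0.003,0],[-0.004,0.0008,0.004,0],[-0.004,0.0008,0.0048,0]]' - 8
python3 -m handwheel '[[0,0,0.001,0],[0,0,0.002,0],[0,0,0.003,0],[0,0,0.003,0]]' - 6
python3 - <<'E'
from h import *
b,d=snap("side","db")
g=b.min(2)
u=proj(d,[465,240,70]).astype(int); print(u)
for r in range(u[1]-12,u[1]+20,2): print(r,' '.join(f"{v:3d}" for v in g[r,u[0]-33:u[0]+30:3]))
E
```

```text
clock: 29.8
eef_pos: [472.7, 260.2, 59.0]
eef_rot: [-3.135, -0.011, 3.12]
wrist_force: [1.2, -1.0, 3.9]
finger_gap: 42.0
clock: 30.3
eef_pos: [472.6, 260.2, 55.9]
eef_rot: [-3.135, -0.011, 3.12]
wrist_force: [-0.3, -0.1, 1.9]
finger_gap: 41.8
[257 131]
119 125 127 128 126 125 118 126  86  70  66  70  76  79  75  78  69  79 126 125 122 123
121 125 126 126 127 124  83 128 104  73  75  74  72  79  81  76  55  70 126 123 125 125
123 125 124 128 129 127 127 130 104  65  70  80  73  79  76  77  80  82 122 124 123 122
125 127 124 126 126 128  94 127 119  77  80  78  73  76  72  77 120 121 126 126 129 124
127 123 129 126 127 128 112 120  90  79  84  81  78  76  75  76 128 126 126 124 125 124
129 126 125 129 128 130 110  86  82  79  81  84  77  76  74  75  98  89  81  72  61  58
131 126 125 124 128 125  85  80  83  81  85  80  83  81  76  76  59  53  52  50  53  49
133 124 125 125 124 127 107  82  81  81  81  82  78  75  77  54  48  54  51  55  45  56
135 129 123 126 125 127 126  96  80  83  74  78  77  76  77  37  50  54  52  55  50  50
137 127 126 125 127 126 124 123  93  82  82  83  77  77  75  50  38  53  38  48  52  53
139 126 127 128 128 129 121 127 120  85  77  61  38  42  40  41  39  35  37  57  54  49
141 125 121 126 128 123 126 127 130 110  80  52  38  38  35  68  52  41  33  43  54  44
143 125 123 124 125 124 121 127 128 125  80  44  39  32  33  70  51  34  42  38  52  51
145 127 125 125 129 125 121 127 124 127  76  58  36  34  35  61  32  31  36  40  47  48
147 126 129 125 125 124 126 125 128 128  81  55  28  33  31  36  36  37  28  39  51  50
149 128 125 124 124 127 126 125 122 125  87  55  37  40  32  37  31  41  32  35  51  53
```

Run:
```python
from h import *
snap("scene","sb"); snap("wrist","wb")
z=lambda i,s:cv2.resize(i,None,fx=s,fy=s,interpolation=cv2.INTER_CUBIC)
def cr(n,P,h=28,s=7.1):
    i=cv2.imread(f"pics/{n}.png"); u=proj(cal(n),P).astype(int); return z(i[u[1]-h:u[1]+h,u[0]-h:u[0]+h],s)
P=[465,250,65]
w=cv2.imread("pics/wb.png")
t=np.hstack([cr("db",P),cr("sb",P)]); print(t.shape)
b=np.zeros((202,t.shape[1],3),np.uint8); b[:200,200:520]=w[200:400,160:480]
cv2.imwrite("pics/gb.png",np.vstack([np.clip(t*1.5,0,255),b]))
```

```text
(398, 796, 3)[ WARN:0@2.606] global loadsave.cpp:1063 imwrite_ Unsupported depth image for selected encoder is fallbacked to CV_8U.
```

View pics/gb.png

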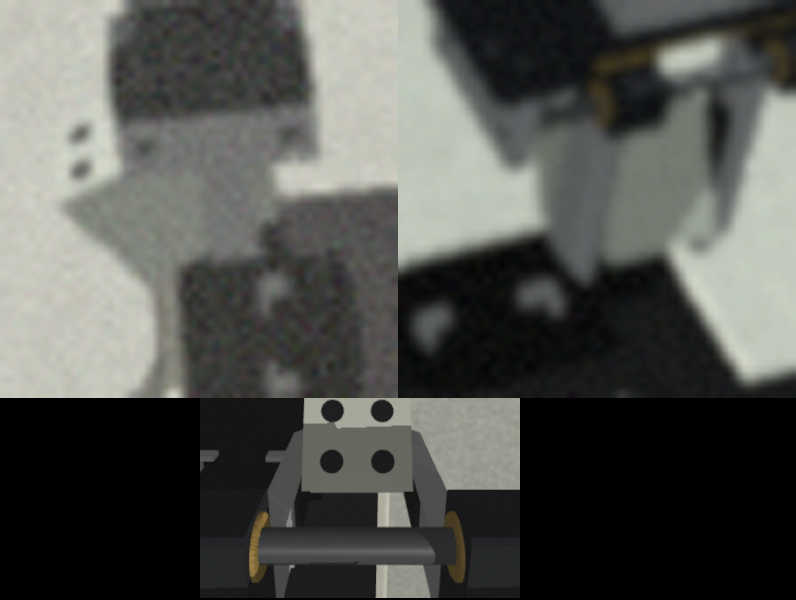

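```bash
cat > ph.py <<'E'
from h import *
import sys
n=sys.argv[1]; b,d=snap("side",n); g=b.min(2); u=proj(d,[465,240,70]).astype(int)
for r in range(u[1]-12,u[1]+12,2): print(r,''.join('#' if v<100 and v>=65 else ('o' if v<65 else '.') for v in g[r,u[0]-36:u[0]+36]))
E
python3 -m handwheel '[[0,0,0.0005,0],[-0.003,0,0.001,0],[-0.006,0,0.0015,0],[-0.009,0,0.002,0],[-0.012,0,0.002,0]]' - 4
python3 ph.py dc
```

```text
clock: 31.08
eef_pos: [484.6, 259.9, 53.5]
eef_rot: [-3.135, -0.011, 3.12]
wrist_force: [-1.2, -0.0, -0.5]
finger_gap: 42.2
119 ......................##.....#oo##########################..............
121 ..............................#######################ooo##..............
123 .......................##.....##ooo#######################..............
125 ..............................#####################.....................
127 ........................##########################...................###
129 .....................#######################################oooooooooooo
131 .......................###########################oooooooooooooooooooooo
133 ........................##########################oooooooooooooooooooooo
135 ..........................#######################ooooooooooooooooooooooo
137 ............................###########ooo#######ooooooooooooooooooo####
139 .............................####oooooooooooooooooooooooooooooooooo###..
141 .............................####oooooooooooo###oooooooooooooooooooooo##
```

```bash
python3 -m handwheel '[[-0.003,0,0,0],[-0.006,0,0.0005,0],[-0.009,0,0.0005,0],[-0.012,0,0.0005,0]]' - 4
python3 ph.py dd
```

```text
clock: 31.62
eef_pos: [497.2, 259.6, 53.0]
eef_rot: [-3.135, -0.011, 3.119]
wrist_force: [-1.0, 0.0, -1.0]
finger_gap: 42.1
119 ..................................########################o####.........
121 ...................................####o##################oo###.........
123 ............................#......###oo#######################.........
125 ...............................#######################..................
127 ..........................############################.............#.###
129 ...........................#################################oooooooooooo
131 ............................##########################oooooooooooooooooo
133 ..............................########################oooooooooooooooooo
135 ...............................#######################oooooooooooooooooo
137 ...............................#########ooooooo######ooooooooooooooo####
139 ..............................####ooooooooooooooooooooooooooooooooo###..
141 .............................####oooooooooooo###oooooooooooooooooooooo##
```

```bash
python3 -m handwheel '[[0,0,0,0],[0,0,0,0],[0,0,0,0]]' 0.5
python3 ph.py de
python3 -m handwheel '[[0,0,0,0],[0,0,0,0],[0,0,0,0]]' 0.35
python3 ph.py df; python3 to.py 420 255 180 178.9
```

```text
clock: 32.05
eef_pos: [497.6, 259.6, 53.2]
eef_rot: [-3.135, -0.01, 3.119]
wrist_force: [-0.1, -0.3, 0.2]
finger_gap: 46.9
119 ...................................########################o###.........
121 ..................................#####o##################ooo##.........
123 ...................................###oo#######################.........
125 ...................................####################.................
127 ................................#######################............#####
129 ................................###########################ooooooooooooo
131 .................................######################ooooooooooooooooo
133 .................................######################ooooooooooooooooo
135 .................................######################ooooooooooooooooo
137 .................................######################ooooooooooooo####
139 .................................#ooooooooooooooooooooooooooooooooo###..
141 .................................#ooooooooooo###oooooooooooooooooooooo##
clock: 32.48
eef_pos: [497.7, 260.1, 53.3]
eef_rot: [
[... 379 characters left out ...]
 ................................#######################..............###
129 ................................############################oooooooooooo
131 .................................######################ooooooooooooooooo
133 .................................######################ooooooooooooooooo
135 .................................######################ooooooooooooooooo
137 .................................#####################oooooooooooooo####
139 .................................###oooooooooooo#####oooooooooooooo###..
141 .................................#ooooooooooo###oooooooooooooooooooooo##
shift 0.0775 -0.0068 -0.1267 turn -0.2 F [0.  5.6 0.1] gap 60.9 pos [497.7 260.1  53.3]
```

```bash
python3 -m handwheel '[[0,0,-0.02,0],[0,0,-0.07,0],[-0.03,0,-0.13,0],[-0.08,0,-0.17,0],[-0.1,0,-0.18,0]]'|head -2
python3 -m handwheel '[[0,0,0,0],[0,0,0,0],[0,0,0,0]]' |head -2
cat > top.py <<'E'
from h import *
import sys
n,z=sys.argv[1],float(sys.argv[2]); x,y=float(sys.argv[3]),float(sys.argv[4])
w,c=snap("wrist",n); u=proj(c,[x,y,z]); g=w.min(2).astype(np.uint8)
m=np.zeros_like(g); q=[int(v) for v in u]; print(q)
y0,y1,x0,x1=max(0,q[1]-60),min(400,q[1]+60),max(0,q[0]-60),q[0]+60
sub=g[y0:y1,x0:x1]; 
for r in range(0,sub.shape[0],4): print(y0+r,' '.join(f"{v:3d}" for v in sub[r,::5]))
E
python3 top.py wc 96 490 260; python3 to.py 490 260 80 178.9
```

```text
clock: 33.15
eef_pos: [601.4, 258.5, 235.1]
clock: 33.52
eef_pos: [600.6, 258.6, 234.6]
[315, 54]
0 138 145 144 140 139 139 144 140 142 140 142 146 141 144 140 141 141 144 143 142 142 147 142 140
4 141 142 145 144 134 140 142 150 150 152 148 152 154 151 151 152 150 151 144 140 141 143 141 141
8 134 134 135 133 132 133 133 152 160 160 161 161 160 160 161 160 160 162 140 148 143 145 142 149
12 160 162 160 161 161 162 161 161 159 162 162 161 161 161 161 161 160 161 143 140 147 142 142 148
16  33  32  32  35  36  35  35 141 161  51  33 162 162 161  35  37 163 162 136 145 143 143 146 143
20  34  33  30  24  24  27  25 141 161  37  34 146 162 161  36  35 161 162 141 147 141 144 141 140
24  25  28  24  22  26  26  27 111 161 138  37 162 161 162  99  69 162 163 143 144 146 145 139 146
28  26  23  28  24  26  25  26 110 161 161 161 162 162 162 162 162 163 163 142 149 145 146 139 141
32  24  27  23  26  27  23  24 112 161 161 161 161 162 162 161 163 162 161 139 144 143 149 142 144
36  26  26  26  24  26  25  25  83 160 160 161 161 162 161 161 162 162 162 145 141 145 148 139 147
40  22  24  27 
[... 1259 characters left out ...]
 144 150 145
92  33  34  30  34  35  33  35  36  34  33  32  34  34  34  33 163 184 152 148 149 146 143 146 144
96  32  31  33  34  33  34  33  34  34  33  35  35  32  32  37 163 184 144 143 146 152 145 144 148
100  33  34  35  33  34  33  33  29  32  35  32  33  33  36  35 162 180 143 148 152 153 147 144 143
104  32  32  32  30  34  32  35  34  33  34  34  34  36  34  33 162 181 151 145 146 146 147 145 145
108  34  31  32  34  35  33  34  33  33  33  33  35  34  34  31 163 179 147 142 139 144 149 144 146
112  33  34  31  32  35  35  34  33  31  33  35  36  32  32  34 162 177 145 146 147 147 141 146 143
shift 0.1107 -0.0011 0.1547 turn -0.2 F [-0.3 -0.   0.8] gap 61.4 pos [600.7 258.7 234.7]
```

Run:
```python
from h import *
w=cv2.imread("pics/wc.png").min(2); c=cal("wc")
b=(w<100).astype(np.uint8); b[:10]=0;b[82:]=0;b[:,:297]=0;b[:,341:]=0
n,l,st,ce=cv2.connectedComponentsWithStats(b)
P=np.array([back(c,ce[i],96) for i in range(1,n) if 15<st[i,4]<150]); print(P.round(1).tolist(),P.mean(0).round(1))
p=P-P.mean(0); v=np.linalg.svd(p)[2][0]; print(np.degrees(np.arctan2(v[1],v[0]))%180)
for r in (30,60): print(w[r,285:300].tolist(), w[r,335:348].tolist())
for u in (303,330): print(w[0:14,u].tolist(),w[78:90,u].tolist())
for q in [(295,r) for r in (30,60)]+[(318,8),(318,83.5)]: print(q,back(c,q,96).round(1))
```

```text
[[463.1, 251.2], [463.6, 270.7], [482.6, 250.8], [483.0, 270.2], [502.1, 250.4], [502.7, 269.8]] [482.8 260.5]
178.8780436033624
[23, 26, 24, 25, 26, 111, 153, 161, 161, 160, 161, 161, 161, 159, 161] [162, 162, 162, 162, 161, 162, 161, 146, 140, 141, 142, 143, 143]
[24, 26, 25, 25, 24, 54, 143, 163, 163, 163, 163, 162, 162, 163, 162] [163, 162, 163, 164, 164, 163, 159, 152, 145, 143, 142, 141, 142]
[137, 139, 139, 139, 149, 160, 160, 160, 161, 160, 161, 161, 161, 122] [161, 163, 163, 162, 160, 162, 135, 76, 24, 29, 29, 34]
[141, 142, 142, 142, 152, 160, 161, 161, 160, 160, 161, 161, 161, 133] [163, 163, 163, 163, 162, 164, 138, 137, 162, 160, 161, 162]
(295, 30) [471.  243.8]
(295, 60) [493.9 242.9]
(318, 8) [455.3 262.7]
(318, 83.5) [512.9 261.6]
```

```bash
python3 - <<'E'
from h import *
w=cv2.imread("pics/wc.png").min(2); c=cal("wc")
b=(w>60).astype(np.uint8); b[:18]=0;b[150:]=0;b[:,:190]=0;b[:,291:]=0
n,l,st,ce=cv2.connectedComponentsWithStats(b)
for i in range(1,n):
    if st[i,4]>12: print(st[i].tolist())
E
python3 to.py 482.8 260.5 80 178.9
```

```text
[290, 18, 1, 33, 33]
[219, 48, 16, 14, 138]
[263, 49, 15, 13, 96]
[223, 115, 16, 13, 111]
[266, 115, 14, 13, 97]
shift 0.1179 -0.0008 0.1547 turn -0.2 F [-0.3 -0.   0.8] gap 61.4 pos [600.7 258.7 234.7]
```

```bash
python3 - <<'E'
from h import *
c=cal("wc")
A=[back(c,p,z) for p,z in [((219,48),52),((278,49),44),((223,128),52),((280,128),44)]]
A2=[back(c,p,z) for p,z in [((219,48),52),((278,49),52),((223,128),52),((280,128),52)]]
print(np.round(A,1).tolist(),np.mean(A,0),np.round(A2,1).tolist(),np.mean(A2,0)); print((-np.array(c["R"]).T@np.array(c["t"])).round(0))
E
python3 -m handwheel '[[0.03,0,0.03,0],[0.07,0,0.07,0],[0.1,-0.0008,0.1,-0.1],[0.1179,-0.0008,0.12,-0.2],[0.1179,-0.0008,0.12,-0.2]]'
python3 to.py 482.8 260.5 63 178.9
```

```text
[[477.8, 169.3], [478.9, 223.8], [551.9, 166.1], [553.8, 222.0]] [515.59844245 195.29829117] [[477.8, 169.3], [479.9, 224.6], [551.9, 166.1], [553.1, 222.9]] [515.66000158 195.7265523 ]
[522. 262. 407.]
clock: 34.2
eef_pos: [480.5, 259.8, 114.8]
eef_rot: [-3.135, -0.009, 3.124]
wrist_force: [-0.2, -0.2, -0.3]
finger_gap: 60.8
shift -0.0023 0.0007 0.0518 turn 0.1 F [-0.2 -0.2 -0.3] gap 60.8 pos [480.5 259.8 114.8]
```

```bash
python3 -m handwheel '[[-0.0015,0.0007,0.02,0],[-0.0023,0.0007,0.04,0],[-0.0023,0.0007,0.0518,0],[-0.0023,0.0007,0.0518,0]]'|head -2
python3 -m handwheel '[[0,0,0,0],[0,0,0,0],[0,0,0,0],[0,0,0,0],[0,0,0,0]]' 1 25
python3 -m handwheel '[[0,0,-0.004,0],[0,0,-0.012,0],[0,0,-0.02,0],[0,0,-0.02,0]]'
python3 to.py 515.6 195 83 178.8
```

```text
clock: 34.7
eef_pos: [482.6, 260.1, 63.0]
clock: 35.33
eef_pos: [482.9, 260.3, 63.6]
eef_rot: [-3.136, -0.008, 3.124]
wrist_force: [-1.3, -0.5, 5.4]
finger_gap: 41.8
clock: 35.83
eef_pos: [483.4, 260.5, 84.4]
eef_rot: [-3.136, -0.007, 3.124]
wrist_force: [0.1, -0.3, -2.0]
finger_gap: 41.8
shift -0.0334 -0.0649 0.0014 turn 0.2 F [ 0.1 -0.3 -2. ] gap 41.8 pos [483.4 260.5  84.4]
```

```bash
python3 -m handwheel '[[-0.008,-0.015,0,0],[-0.02,-0.04,0,0],[-0.03,-0.058,0,0],[-0.0334,-0.0649,0,0.2],[-0.0334,-0.0649,0,0.2]]'|head -2
python3 -m handwheel '[[0,0,0.003,0],[0,0,0.006,0],[0,0,0.006,0]]'
python3 to.py 515.6 195 63.6 178.8
```

```text
clock: 36.45
eef_pos: [515.7, 194.7, 84.4]
clock: 36.83
eef_pos: [515.4, 194.9, 78.0]
eef_rot: [-3.136, -0.008, 3.12]
wrist_force: [0.4, -0.6, -1.5]
finger_gap: 41.9
shift -0.0002 0.0001 0.0144 turn -0.0 F [ 0.4 -0.6 -1.5] gap 41.9 pos [515.4 194.9  78. ]
```

```bash
python3 -m handwheel '[[0,0,0.004,0],[0,0,0.007,0],[0,0,0.009,0],[0,0,0.009,0]]'
python3 -m handwheel '[[0,0,0.002,0],[0,0,0.004,0],[0,0,0.0055,0],[0,0,0.0055,0]]'
```

```text
clock: 37.33
eef_pos: [515.2, 194.9, 68.9]
eef_rot: [-3.136, -0.008, 3.12]
wrist_force: [0.2, -0.5, -1.8]
finger_gap: 41.8
clock: 37.83
eef_pos: [515.2, 194.9, 63.6]
eef_rot: [-3.136, -0.008, 3.12]
wrist_force: [-2.7, -1.4, 2.4]
finger_gap: 42.1
```

```bash
python3 -m handwheel '[[0,0,0,0],[0,0,0,0],[0,0,0,0]]' 0.4
python3 -m handwheel '[[0,0,-0.01,0],[0,0,-0.0205,0],[0,0,-0.0205,0],[0,0,-0.0205,0]]'
python3 -m handwheel '[[0,0,0,0],[0,0,0,0],[0,0,0,0],[0,0,0,0],[0,0,0,0]]' 1 10
python3 -m handwheel '[[0,0,-0.003,0],[0,0,-0.006,0],[0,0,-0.01,0],[0,0,-0.014,0],[0,0,-0.018,0]]'
```

```text
clock: 38.2
eef_pos: [515.3, 194.9, 63.6]
eef_rot: [-3.136, -0.008, 3.12]
wrist_force: [0.0, -0.4, -0.4]
finger_gap: 56.0
clock: 38.7
eef_pos: [515.4, 194.9, 84.2]
eef_rot: [-3.136, -0.008, 3.12]
wrist_force: [0.4, -0.0, 0.4]
finger_gap: 56.4
clock: 39.33
eef_pos: [515.3, 194.9, 84.1]
eef_rot: [-3.136, -0.008, 3.12]
wrist_force: [-0.3, 0.9, -0.5]
finger_gap: 41.9
clock: 39.95
eef_pos: [515.5, 195.1, 102.4]
eef_rot: [-3.136, -0.008, 3.12]
wrist_force: [0.4, 0.9, -0.5]
finger_gap: 42.0
```

```bash
python3 -m handwheel '[[0,0,-0.005,0],[0,0,-0.01,0],[0,0,-0.018,0],[0,0,-0.03,0],[0,0,-0.045,0]]'
python3 - <<'E'
from h import *
for n in ("scene","side"):
    a,c=snap(n,n+"L"); r=a[:,:,0].astype(int);bl=a[:,:,2].astype(int)
    for P in ([515,195,44],[515,195,70],[515,195,92],[515,195,125]): print(n,P,proj(c,P).round(0))
    u=proj(c,[515,195,80]).astype(int)
    for v in range(u[1]-22,u[1]+24,2): print(v,''.join('A' if r[v,x]>bl[v,x]*1.5 and r[v,x]>50 else ('#' if bl[v,x]>75 else '.') for x in range(u[0]-30,u[0]+30)))
E
```

```text
clock: 40.58
eef_pos: [515.9, 195.3, 148.5]
eef_rot: [-3.136, -0.008, 3.12]
wrist_force: [-0.4, 0.1, 0.1]
finger_gap: 42.3
scene [515, 195, 44] [383. 168.]
scene [515, 195, 70] [384. 161.]
scene [515, 195, 92] [385. 155.]
scene [515, 195, 125] [387. 146.]
136 #######################..........................###########
138 ######################..................########.###########
140 ######################................######################
142 #######################................#####################
144 #########################...............####################
146 ###########################..............###....############
148 ###########################....................#############
150 #####################..AAAA......................###########
152 #############.........AAAAAA......................##########
154 #####.................AAAAAAAAA.....................########
156 ...................#..AAAAA..AAAAAAAA................#######
158 ......................AAAAAAAAAAAAAAAA................######
160 ...............##...####.AAAAAA.AAAAA...A..............#####
[... 1574 characters left out ...]
.......####AAAA.##AAAAA###AAAA.#####..............
142 #######..........####AAAA.##.AAA..##.AAA.###................
144 #######..........####.AAA.###AAAA.##.AAAA###................
146 #######............##.AAA.###.A...###....###................
148 #######............###.#.#######.##########.................
150 #######.............##################.####..##.............
152 ########..........############.##########.#####.............
154 ########..........#########.................................
156 ########...........##.......................................
158 ########....................................................
160 ########....................................................
```

```bash
python3 to.py 560 -190 148 179
python3 -m handwheel '[[0,-0.02,0,0],[-0.005,-0.06,0,0],[-0.01,-0.11,0,0],[-0.015,-0.16,0,0],[-0.02,-0.21,0,0]]'|head -2
python3 -m handwheel '[[0,-0.05,0.01,0],[0,-0.1,0.03,0],[0,-0.14,0.06,0],[0,-0.165,0.09,0],[0,-0.175,0.105,0]]'|head -2
python3 -m handwheel '[[0,0,0.003,0],[0,0,0.003,0]]'
python3 to.py 560 -190 18 179
```

```text
shift -0.0516 -0.3845 0.0016 turn -0.2 F [-0.3  0.2 -1.5] gap 41.7 pos [516.7 195.5 149.6]
clock: 41.3
eef_pos: [531.5, -17.4, 150.2]
clock: 41.92
eef_pos: [525.6, -194.4, 44.3]
clock: 42.18
eef_pos: [525.8, -193.9, 41.9]
eef_rot: [-3.138, -0.007, 3.118]
wrist_force: [0.8, -0.6, -1.3]
finger_gap: 41.9
shift -0.0341 0.0047 0.0239 turn -0.3 F [ 0.8 -0.6 -1.3] gap 41.9 pos [ 525.8 -193.9   41.9]
```

```bash
python3 -m handwheel '[[0,0,0.008,0],[0,0,0.016,0],[0,0,0.021,0],[0,0,0.0235,0],[0,0,0.0245,0]]'
python3 -m handwheel '[[0,0,0,0],[0,0,0,0],[0,0,0,0],[0,0,0,0]]' 0.2
python3 -m handwheel '[[0,0,-0.02,0],[0,0,-0.06,0],[0,0,-0.12,0],[0,0,-0.18,0],[-0.06,0,-0.2,0]]'
python3 -m handwheel '[[-0.04,0,0,0],[-0.06,0,0,0],[-0.06,0,0,0],[-0.06,0,0,0]]'|head -2
python3 - <<'E'
from h import *
w,c=snap("wrist","wD"); g=w.min(2)
for z in (4,30): print(proj(c,[526,-194,z]))
b=(g>100).astype(np.uint8); u=proj(c,[526,-194,30]).astype(int)
n,l,st,ce=cv2.connectedComponentsWithStats(b); i=l[u[1],u[0]]; print(st[i])
ys,xs=np.nonzero(l==i); P=np.array([back(c,(x,y),30) for x,y in zip(xs,ys)],np.float32); print(cv2.minAreaRect(P))
for n in ("scene","side"):
    a,c=snap(n,n+"M"); r=a[:,:,0].astype(int);bl=a[:,:,2].astype(int)
    u=proj(c,[515,195,60]).astype(int)
    for v in range(u[1]-18,u[1]+20,2): print(v,''.join('A' if r[v,x]>bl[v,x]*1.5 and r[v,x]>50 else ('#' if bl[v,x]>75 else '.') for x in range(u[0]-26,u[0]+26)))
E
```

```text
clock: 42.8
eef_pos: [525.6, -193.9, 17.8]
eef_rot: [-3.138, -0.008, 3.118]
wrist_force: [-5.4, 2.8, 14.6]
finger_gap: 42.1
clock: 43.3
eef_pos: [525.6, -193.9, 17.8]
eef_rot: [-3.138, -0.008, 3.118]
wrist_force: [-0.8, -0.5, -0.6]
finger_gap: 74.5
clock: 43.92
eef_pos: [586.7, -195.4, 223.6]
eef_rot: [-3.135, -0.0, 3.117]
wrist_force: [0.4, -0.4, -0.4]
finger_gap: 75.3
clock: 44.42
eef_pos: [645.9, -196.9, 223.4]
[317.32651031  51.80248048]
[317.2150093   48.83515605]
[ 296   13   45   70 2660]
((525.59521484375, -193.07591247558594), (42.512451171875, 61.93578338623047), 88.60717010498047)
146 ##################################..........########
148 ##########################....A..............#######
150 ##################..AAAA..AAAAA...............######
152 ##########.........AAAAAA.AAAAA................#####
154 ##.................AAAAAAAAAAAA..................###
156 ...............##..AAAAA..AAAAAAAA................##
158 ...................AAAAAAAAAAAAAAAA................#
160 ............###..####.AAAAAAA.AAAA...A..............
162 ...................#..A.AAA..AAAAAAAAA...
[... 964 characters left out ...]
###.............
139 ###..........####..AA###AA.AA###AAAA####............
141 ###.........#####AAAA####AAAA###AAAA.###............
143 ###.........#####AAAA.###AAAA###AAAA.###............
145 ###...........###.AAAA###AAAA.###AA..###............
147 ###............###...###################............
149 ###............#########################.###........
151 ####...........#############################........
153 ####.........########################.#####.........
155 ####..........######................................
157 ####................................................
159 ####................................................
161 #####...............................................
```

```bash
python3 -m handwheel '[[0,0.04,0,0],[0.005,0.1,0,0],[0.01,0.15,0,0],[0.015,0.2,0,0],[0.02,0.26,0,0]]'|head -2
python3 -m handwheel '[[0,0.05,0,0],[0,0.1,0,0],[0,0.13,0,0],[0,0.13,0,0],[0,0.13,0,0]]'|head -2
python3 -m handwheel '[[0,0,0,0],[0,0,0,0]]'|head -2
python3 - <<'E'
from h import *
w,c=snap("wrist","wE"); r=w[:,:,0].astype(int);bl=w[:,:,2].astype(int)
u=proj(c,[515.6,195,70]).astype(int); print(u,w[u[1],u[0]])
for v in range(max(0,u[1]-50),u[1]+50,2): print(v,''.join('A' if r[v,x]>bl[v,x]*1.5 and r[v,x]>50 else ('#' if bl[v,x]>130 else ('+' if bl[v,x]>70 else '.')) for x in range(u[0]-36,u[0]+40)))
for y in (-21,21):
  for x in (-30.5,30.5): print(proj(c,[515.6+x,195+y,70]).round(1))
E
```

```text
clock: 45.2
eef_pos: [632.1, 64.4, 222.9]
clock: 45.82
eef_pos: [635.5, 193.4, 222.1]
clock: 46.08
eef_pos: [635.6, 192.4, 222.4]
[316  42] [96 98 91]
0 ......++++++++++++++AAAAAAAAA+++++++++++++++.AAAAAAAAA++++++++++++#+........
2 ......+###########+AAAAAAAAAAA+############+AAAAAAAAAAA+###########+........
4 ......+##+++###++AAAA......AAAAA+++###++++AAAA......AAAAA++###+++##+........
6 ......+#++.+++++AAAA.........AAAA.++++++.AAAA.........AAAA+###+.+##+........
8 ......++++..++++AAAA.........AAAAA++++++.AAAA.........AAAA+###+.+##+........
10 ......++++..++++AAAA.........AAAAA++++++AAAAA.........AAAA+###+.+##+........
12 ......++++..++++AAAAA.......AAAAAA++++++AAAAAA.......AAAAA+###+.+##+........
14 ........+...++++.AAAAAAAAAAAAAAAAA++++++AAAAAAAAAAAAAAAAAA+###+.+++.........
16 ............++++.AAAAAAAAAAAAAAAAA.+++++.AAAAAAAAAAAAAAAA.+###+.............
18 ............+++++.AAAAAAAAAAAAAAAA.+++++.AAAAAAAAAAAAAAAA++###+.............
20 ............++++++.AAAAAAAAAAAAAAA.+++++.AAAAAAAAAAAAAAA.++###+.............
22 ............++++++.AAAAAAAAAAAAAAA++++++.AAAAAAAAAAAAAAA+++###+........
[... 2081 characters left out ...]
....
76 ........+++..################################################+.+##+.........
78 ........+++..++++++++++++++++++++++++++++++++++++++++++++++++..###+.........
80 .......+###+...................................................###+.........
82 ........+##+...................................................+##+.........
84 ........+##+++++++++++..............................+++++++++++###+.........
86 ........+############+..............................+#############+.........
88 ............................................................................
90 ............................................................................
[289.9   3.7]
[293.3  80.9]
[340.6   2.1]
[341.2  79.5]
```

```bash
python3 -c "
from cell import manip
print(manip.sign_off())"
```

```text
the job is handed in; nothing more can be done
None
```

The job is done and handed in at about 46 s of the 72 s; sign-off gives no verdict.

**What I did**
- **Closing:** I set the sampler rack over the vials, rim to rim.
- **Turning over:** The tool cannot tilt, so I pivoted the closed pair in the grip against the sampler's front edge. That first stood it on its end on the bench. I then turned it half round and laid it over onto the stage, with the draining rack on top.
- **Placing:** I carried the pair into the bay still closed. Then I lifted the draining rack off and put it mouth down on the mat.

**Last checks**
- **Vials:** All six are mouth up in the rack (wrist camera).
- **Rack in the bay:** It sits inside all four corner angles, about 2 mm off centre along the sampler's x against the 5 mm allowed. I judged it fully down from the tool height and light contact force as it was set down, not from a separate height measurement.
- **Draining rack:** It is flat on the mat at about (526, -193) mm, roughly 30 mm from my estimate of the mat's centre.
- **Robot:** The gripper is clear of everything.

**What did not go to plan**
- **First lift:** The fingers were still closing when I lifted the empty rack, so it was gripped lower than intended. Lowering it onto the vials then met up to 20 N before it seated.
- **First trial grip:** At 5 N the seam opened slightly at one end. I set the pair down and gripped it again at the middle.
- **Both tumbles:** The block slipped in the pads. The last part of the second turn, about 16 degrees, was a small free drop onto the stage.
- **Not measured:** I never measured the rim offset directly for steps 1 and 2, only judged it from the pictures. I also did not check the bystanders again at the end, though no move came near them.

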